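Hang the slide basket on the free hook of the staining carousel

ROBOT

A 6-joint arm with a two-finger parallel gripper is mounted at the origin on the work surface; the furniture and walls round the work are solid. World frame = base frame: x ahead of the robot, y to its left, z up, the work surface at z = 0. Lengths are in m, angles in rad, forces in N, time in s.
With the tool pointing down it reaches from about 0.3 to 0.775 m from the base axis. Payload 14.6 kg.
Tool frame: the origin (TCP) lies on the centre line of the jaws, within the pads' length; the fingertips stand 8 mm ahead of it and the grasp point (between the pads) lies 11 mm behind it; z points along the fingers, y is the line along which they close (so a half turn about z gives the same grasp; the last joint's range is limited). The gripper opens to 85 mm and grips with 20 to 120 N. Pads are 22 mm wide; open, the fingers measure 114 mm over their backs; the gripper's body (76 mm by 85 mm) begins 54 mm behind the grasp point. The pads swing forward as they close: fully open they stand 13 mm farther back than shut.
Start: joints at [1.138, 0.3, 1.521, -0, 1.321, -0.067], TCP at [0.197, 0.514, 0.239] pointing down, gripper open.
Joint ranges: [-3.03, 3.03], [-0.79, 2.21], [0.23, 2.52], [-1.04, 4.18], [0, 3.07], [-2.55, 2.55]. Speed limits (rad/s): [2.22, 2.22, 2.57, 3.14, 3.14, 3.14].

INTERFACE

Orientations are given as [roll, pitch, yaw] about the fixed x, y, z axes, in that order (R = Rz(yaw) Ry(pitch) Rx(roll)).
In Python, from cell import telemetry, optics, arm gives the robot as it stands.
- The arm moves only by the tool drive_tool, never from a script. Its argument "steps" is a list of rows, each an object of numbers: "grip": the closure, from -1 (fully open) to 1 (shut); "x", "y", "z": the shift along the tool's x, y, z in units of 0.2 m (1.0 is 0.2 m); "ax", "ay", "az": the turn, a rotation vector about the tool's x, y, z in units of 30 degrees (1.0 is 30 degrees). In form: [{"grip": .., "x": .., "y": .., "z": .., "ax": .., "ay": .., "az": ..}, ...]. A call has 1 to 5 rows; each row shifts and turns the commanded pose from where the row before left it, along the tool's axes as they then stand; what a row does not reach is not made up. A row lasts 1/12 s, in which the tool goes at most 41.7 mm and 7.16 degrees, less where a joint would pass 70% of its speed; a pose out of reach is approached as far as the arm can. A call with a number of a shift or a turn outside -1 to 1 is refused whole. A call with a gripper value outside its range is refused whole. The fingers move at their own pace and stop on an object; "newtons" is the grip in N (left out, the last holds). Time passes only in rows, so rows that do not move let the fingers close. It gives the time, the measured TCP pose, the force, the opening and the grip force at its end, in the units of the state.
- telemetry.sense(): the state, without advancing time (a new reading comes with each control period).
- optics.camera(name): name is "scene" or "top" or "wrist"; returns a dict with "image" (480x640x3 uint8, red, green, blue), "range_z" (480x640 float32, m along the optical axis (not along the pixel's ray), 0 where there is no reading), "camera_matrix" (3x3 intrinsics, pixels), "R" (3x3) and "t" (3): a world point X has camera coordinates R X + t; the wrist camera has in their place "mount" (4x4, takes a point from camera to tool coordinates, whose origin is the TCP and whose axes are the flange's). Camera axes: x right, y down, z forward; pixel columns grow to the right and rows downward; lengths in m; the calibration is good to about 2 mm. A picture is of the moment at which its call begins: read the wrist's pose just before it.
- arm.job_done(): hands the job in; it is judged then, once.
The state is a dict: "time": time; "q": joint angles; "qd": joint speeds; "tau": joint torques, N m; "tool_pos": TCP position; "ee_rot": TCP orientation; "wrist_force": force on the tool from outside, world axes, zero at the start; "torque": the same for the moment, N m; "opening": finger opening in m; "gripper_force": force on a finger pad.
Only numpy, scipy, OpenCV 4.12 (cv2) and the standard library are available. Lean on these libraries where they do the work, as an engineer would, in place of code of your own. Each camera call takes 0.05 s, during which the arm holds its last target. There are 200 camera calls.

TASK

First turn the staining carousel by the round knob on top until its one empty hook stands over the pointer lug on its foot. Then take the loose slide basket that has the tall hanger and paddle, keep it upright, hang it by its hanger on that empty hook with the hook still over the pointer, and let go so that it hangs still. The low basket without a hanger cannot be hung.

Things in the scene. Friction and masses are not known exactly. Their poses are not given: they have to be found in the camera images.
- turret (a joint): Turning part of the carousel, rad, vertical axis, positive anticlockwise from above. 0: the empty hook is over the pointer lug that sticks out 44 mm from the rim of the grey foot (200 mm round, 18 high). Starts at 0.65 to 1.35: turn it clockwise by its value. Friction 0.25 N m holds it where left. It has four like hooks 90 degrees apart, three with a hung basket (tops at z = 226 mm).
- knob (a point): Point on the carousel's vertical axis, 252 mm above the bench: where to grip the round black knob (40 mm diameter, z = 235 to 269 mm) that turns with the hooks. Grip it from above at any yaw.
- empty_hook (a point): Top of the wire in mid-saddle of the empty hook, 110 mm from the axis, z = 154 mm; turns with the carousel. Seen from above the hook points from knob to here. 8 mm wire: arm straight out from the post, top at z = 172 mm; from 85 mm out it drops to the saddle, flat from 102 to 118 mm out, then rises to an open tip 133 mm out, top at z = 172 mm.
- slide_basket: Loose basket, 0.2 kg, 50 (x) by 76 (y), 42 mm high; origin: underside centre, z up. Wire hanger in its y-z plane: legs at y = +-35 to z = 77, then 45 degree slopes to a ridge at z = 112 (wire 6). Above it a grip paddle, 26 in x, 10 thick in y, z = 142 to 178: close along y at z = 162. The hook passes along x, either way, under the ridge; hung, origin is below the saddle at z = 48 mm.

How it is judged:
On the way, in this order (a step that is already met when the one before it is completed fails the run):
1. the carousel is turned so that the empty hook stands over the pointer lug (within 0.15 rad) and stands still (value of joint turret between -0.15 and 0.15 rad and velocity of joint turret between -0.1 and 0.1 rad/s), for 0.2 s.
2. the slide basket is on the empty hook (horizontal distance between slide_basket and empty_hook below 0.02 m and height (world z) of slide_basket between 0.036 and 0.06 m), for 0.2 s.
At the end, for the whole second after the job is handed in: The slide basket hangs from the empty hook: its origin within 20 mm of straight below the hook's saddle and 36 to 60 mm above the bench, upright within 0.2 rad, at rest (under 0.05 m/s), released, and the carousel within 0.2 rad of the pointer (all of step 2 and angle between slide_basket's own z axis and vertical below 0.2 rad and value of joint turret between -0.2 and 0.2 rad and linear speed of slide_basket below 0.05 m/s); the robot touches nothing.
It fails at once if the slide basket is tipped by more than 0.6 rad (angle between slide_basket's own z axis and vertical above 0.6 rad).
It also fails if it takes over 48 s, if anything falls off the work surface, if the arm or the gripper's body presses on something with over 40 N, if the wrist force passes 120 N, or if a joint passes its speed limit or range.

## Working session

There is one attempt and no reset: what is moved stays moved. The work goes in short steps, Python scripts to look and compute and a tool call to move; the robot and the scene stay as the last step left them, time stands still between calls to the robot, and variables do not carry over. Pictures are saved under pics/ and viewed, at most 10 in all, crops included, and the job is handed in when it is done.

Besides the shell and the picture viewer there is one more tool, called after "Emit:" as a command line: name --argument value ..., lists and objects as JSON in quotes. drive_tool: Moves the arm, as the interface text tells. Its arguments: {"type":"object","properties":{"steps":{"type":"array"},"newtons":{"type":"number"}},"required":["steps"]}

```bash
mkdir -p pics; ls; cat > h.py <<'E'
import numpy as np,cv2
from cell import telemetry,optics,arm
def snap(n):
    s=telemetry.sense(); c=optics.camera(n)
    if 'mount' in c:
        p=s['tool_pos'];M=np.array(c['mount'])
        c['s']=s
    return c
def world(c):
    K=np.array(c['camera_matrix']);z=np.array(c['range_z']);v,u=np.mgrid[:480,:640]
    P=np.stack([(u-K[0,2])/K[0,0]*z,(v-K[1,2])/K[1,1]*z,z],-1)
    W=(P-np.array(c['t']))@np.array(c['R'])
    W[z<=0]=np.nan
    return W
E
python3 - <<'E'
from h import *
print(telemetry.sense())
for n in('top','scene'):
    c=snap(n);cv2.imwrite(f'pics/{n}0.png',c['image'][:,:,::-1]);np.savez(f'{n}0.npz',image=c['image'],range_z=c['range_z'],camera_matrix=c['camera_matrix'],R=c['R'],t=c['t'])
    print(n,(-np.array(c['R']).T@c['t']).round(3))
E
```

```text
pics
{'time': 0.0, 'q': array([ 1.13836581e+00,  3.00476625e-01,  1.52160177e+00,  5.72536632e-06,
        1.32068405e+00, -6.66019472e-02]), 'qd': array([-0.00016836,  0.00057472,  0.00147114,  0.00029265, -0.00265662,
       -0.0001536 ]), 'tau': array([-1.91525680e-03, -5.43494868e+01, -3.61791408e+01, -1.49558473e-04,
        3.98837408e-03, -1.21864392e-05]), 'tool_pos': array([0.19665445, 0.51339672, 0.23870952]), 'ee_rot': array([-3.14042583e+00, -8.33859354e-05,  2.77576262e+00]), 'wrist_force': array([ 0.17353224, -0.83918308, -0.22818158]), 'torque': array([ 0.01086798, -0.06781421, -0.00353508]), 'gripper_force': 0.0, 'opening': 0.08553486220413013}
top [ 0.394 -0.035  1.177]
scene [ 0.465 -0.433  0.901]
```

View pics/top0.png

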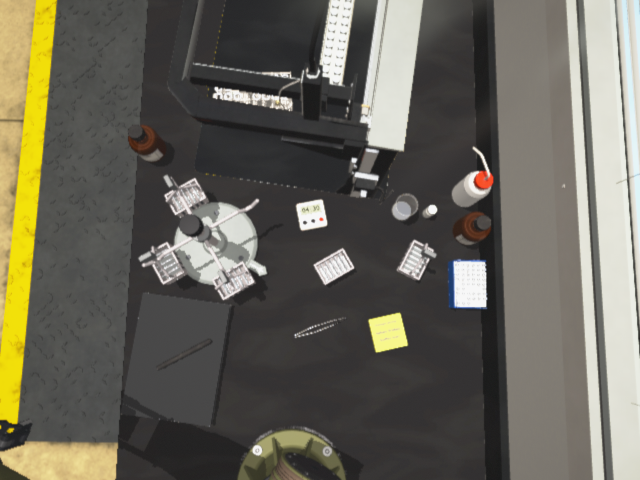

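View pics/scene0.png

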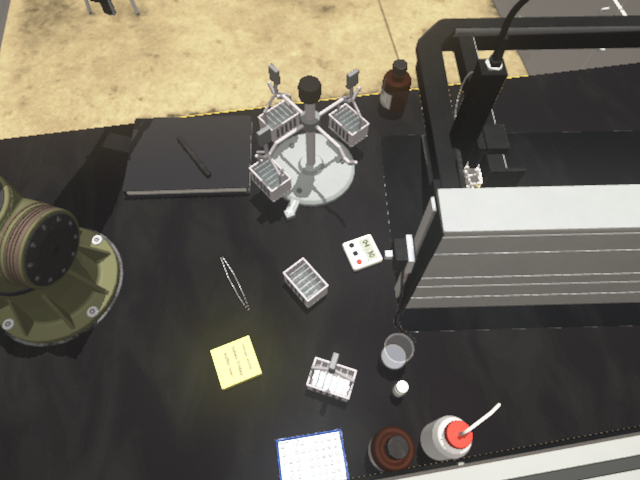

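Top view: knob at about (192,226), the empty hook's tip at (256,202) and the pointer lug at (260,268). The loose hanger basket is at (415,258), the low basket at (334,266). Next I measure these from depth.

```bash
cat > m.py <<'E'
from h import *
for n in('top','scene'):
    c=dict(np.load(n+'0.npz'));W=world(c);img=c['image'].astype(int);g=img.sum(-1)
    x,y,z=W[...,0],W[...,1],W[...,2]
    def q(name,m):
        p=W[m];print(n,name,m.sum(),np.median(p,0).round(4),p.min(0).round(3),p.max(0).round(3)) if m.sum() else print(n,name,0)
        return p
    rc={'top':(slice(150,320),slice(130,290)),'scene':(slice(60,230),slice(240,380))}[n]
    R=np.zeros((480,640),bool);R[rc]=1
    k=q('knobtop',R&(z>.262)&(z<.276)&(g<250))
    if len(k): (u,v),r=cv2.minEnclosingCircle(k[:,:2].astype(np.float32)); print('circle',u,v,r)
    f=R&(z>.012)&(z<.024)
    p=q('foot',f)
    # fit disc by robust circle on disc edge: use outliers farther than 0.105 from knob as lug
    if len(k):
        d=np.hypot(p[:,0]-u,p[:,1]-v); print('lug',(d>.12).sum(),p[(d>.12)&(d<.15)].mean(0).round(4), d.max())
        dd=np.hypot(x-u,y-v)
        h=R&(z>.145)&(z<.180)&(dd>.02)&(dd<.14)
        P=W[h]; a=np.degrees(np.arctan2(P[:,1]-v,P[:,0]-u)); 
        print('hook hist',np.histogram(a,36,(-180,180))[0])
    B=np.zeros((480,640),bool);B[{'top':(slice(230,290),slice(385,450)),'scene':(slice(340,410),slice(295,370))}[n]]=1
    q('paddle',B&(z>.168)&(z<.185)); q('hanger',B&(z>.085)&(z<.125)); b=q('basket',B&(z>.03)&(z<.05))
    if len(b): print(cv2.minAreaRect((b[:,:2]*1000).astype(np.float32)))
    pd=W[B&(z>.14)&(z<.185)]
    if len(pd): print('paddle rect',len(pd),cv2.minAreaRect((pd[:,:2]*1000).astype(np.float32)))
E
python3 m.py
```

```text
top knobtop 235 [0.5536 0.1949 0.27  ] [0.529 0.174 0.262] [0.568 0.214 0.276]
circle 0.5493828058242798 0.19421949982643127 0.02080988511443138
top foot 6038 [0.5981 0.1657 0.0165] [0.368 0.022 0.012] [0.782 0.379 0.024]
lug 2491 [0.4767 0.0968 0.0161] 0.28815492353041205
hook hist [  0   1  52 158   6   0   0   0   0   0   0  70 145   2   0   0   0   0
   0   0  59 106   4   0   0   0   0   0   0  44 196   6   1   0   0   1]
top paddle 71 [ 0.5132 -0.2779  0.178 ] [ 0.504 -0.291  0.169] [ 0.522 -0.266  0.182]
top hanger 57 [ 0.5025 -0.2721  0.0971] [ 0.481 -0.294  0.085] [ 0.543 -0.262  0.124]
top basket 352 [ 0.511  -0.2765  0.0434] [ 0.469 -0.318  0.03 ] [ 0.56  -0.238  0.05 ]
((513.6040649414062, -278.36334228515625), (53.08270263671875, 79.03520202636719), 62.48834991455078)
paddle rect 106 ((513.05908203125, -278.0522155761719), (26.126218795776367, 10.968174934387207), 60.36159896850586)
scene knobtop 309 [0.5477 0.1881 0.2691] [0.528 0.172 0.262] [0.569 0.209 0.272]
circle 0.5482917428016663 0.1897512972354889 0.02052699774503708
scene foot 3648 [0.5456 0.1724 0.0174] [0.385 0.07  0.012] [0.746 0.367 0.024]
lug 105 [0.4781 0.0864 0.0154] 0.2656408864622463
hook hist [  0   2 124 176   1   0   0   0   0   0   0  28 203   2   0   0   0   0
   0   0  25 233  11   0   0   0   0   0   0  62 190   2   0   0   0   0]
scene paddle 124 [ 0.513  -0.2814  0.178 ] [ 0.504 -0.293  0.168] [ 0.523 -0.268  0.181]
scene hanger 115 [ 0.5194 -0.2835  0.0974] [ 0.484 -0.296  0.085] [ 0.542 -0.265  0.112]
scene basket 510 [ 0.5099 -0.2806  0.0441] [ 0.468 -0.32   0.03 ] [ 0.56  -0.239  0.05 ]
((513.3350830078125, -279.8948974609375), (53.794830322265625, 79.41171264648438), 63.07316970825195)
paddle rect 147 ((513.172119140625, -280.46527099609375), (25.58736228942871, 10.075825691223145), 63.31892395019531)
```

```bash
python3 - <<'E'
import cv2
a=cv2.imread('pics/top0.png');b=cv2.imread('pics/scene0.png')
import numpy as np
l=cv2.resize(a[150:310,130:290],None,fx=2.5,fy=2.5,interpolation=cv2.INTER_CUBIC);r=cv2.resize(b[335:415,295:375],(400,400),interpolation=cv2.INTER_CUBIC)
cv2.imwrite('pics/c1.png',np.hstack([l,r]))
E
```

```text
(no output)
```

View pics/c1.png

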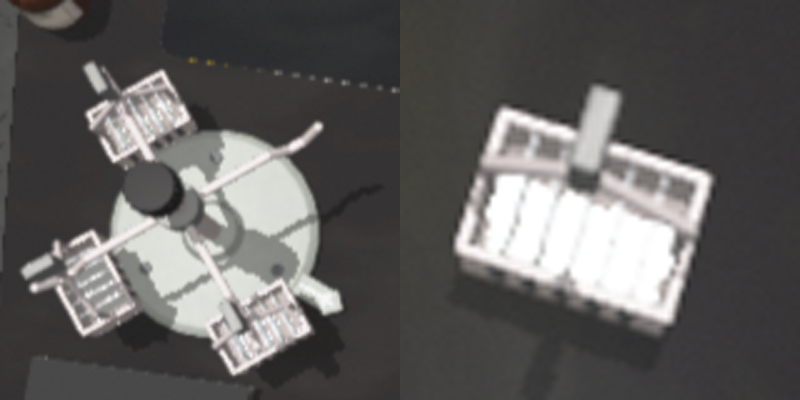

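```bash
python3 - <<'E'
from h import *
for n in('top','scene'):
    c=dict(np.load(n+'0.npz'));W=world(c);g=c['image'].astype(int).sum(-1)
    x,y,z=W[...,0],W[...,1],W[...,2]
    # foot centre: ray-cast bright pixels, z depth near foot top
    d=np.hypot(x-.549,y-.192)
    f=(z>.008)&(z<.026)&(d<.16)&(g>270)
    n_,lab,st,cen=cv2.connectedComponentsWithStats(f.astype(np.uint8))
    i=1+np.argmax(st[1:,4]);P=W[lab==i]
    dd=np.hypot(P[:,0]-.549,P[:,1]-.192)
    ct=cv2.findContours((lab==i).astype(np.uint8),cv2.RETR_EXTERNAL,cv2.CHAIN_APPROX_NONE)[0][0][:,0]
    E=W[ct[:,1],ct[:,0]][:,:2]
    from scipy.optimize import least_squares
    r=least_squares(lambda p:np.hypot(E[:,0]-p[0],E[:,1]-p[1])-p[2],[.549,.192,.1],loss='soft_l1',f_scale=.002).x
    lug=P[(np.hypot(P[:,0]-r[0],P[:,1]-r[1])>.11)]; l=lug.mean(0)
    print(n,'foot',r.round(4),'lug',len(lug),l.round(4))
    for ax in (r[:2],(.549,.192)):
        print(' lug ang',np.degrees(np.arctan2(l[1]-ax[1],l[0]-ax[0])).round(1),end='')
        h=(z>.145)&(z<.18)&(d>.03)&(d<.145);a=np.degrees(np.arctan2(y-ax[1],x-ax[0]))
        for b in(-155,-65,25,115):
            mm=h&(abs(a-b)<20)
            print(' hook',b,mm.sum(),np.median(a[mm]).round(1),d[mm].max().round(3),end='')
        print()
    K=W[(z>.262)&(z<.274)&(d<.03)];print('knob',K.mean(0).round(4))
E
```

```text
top foot [0.5503 0.1396 0.0597] lug 0 [nan nan nan]
 lug ang nan hook -155 44 -172.7 0.135<stdin>:15: RuntimeWarning: Mean of empty slice.
  ret = um.true_divide(
  return _methods._mean(a, axis=axis, dtype=dtype,
  ret = ret.dtype.type(ret / rcount)
Traceback (most recent call last):
ValueError: zero-size array to reduction operation maximum which has no identity
```

```bash
cat > hooks.py <<'E'
from h import *
def analyse(c,n,ax=(.549,.192)):
    W=world(c);g=c['image'].astype(int).sum(-1)
    x,y,z=W[...,0],W[...,1],W[...,2]
    d=np.hypot(x-ax[0],y-ax[1]);a=np.degrees(np.arctan2(y-ax[1],x-ax[0]))
    f=(z>.004)&(z<.028)&(d>.112)&(d<.15)&(g>330)&(a<-85)&(a>-150)
    L=W[f]; l=L.mean(0); print(n,'lug',f.sum(),l.round(4),'ang',np.degrees(np.arctan2(l[1]-ax[1],l[0]-ax[0])).round(1),np.percentile(a[f],[5,95]).round(1),d[f].max().round(3))
    h=(z>.145)&(z<.182)&(d>.03)&(d<.145)&(g>250)
    A=a[h]; 
    ph=np.angle(np.mean(np.exp(4j*np.radians(A))))/4
    print(' hook phase mod90',np.degrees(ph).round(2),'hist',np.histogram(A,18,(-180,180))[0],'d',[ (k,d[h&(abs((a-k+180)%360-180)<15)].max().round(3) if (h&(abs((a-k+180)%360-180)<15)).any() else None) for k in np.degrees(ph)+np.array([-180,-90,0,90])])
    kk=W[(z>.262)&(z<.274)&(d<.03)]
    print(' knob',kk.mean(0).round(4) if len(kk) else None)
if __name__=='__main__':
    for n in('top','scene'): analyse(dict(np.load(n+'0.npz')),n)
E
python3 hooks.py
```

```text
top lug 97 [0.4862 0.0849 0.015 ] ang -120.4 [-125.  -115.8] 0.139
 hook phase mod90 31.56 hist [  1 193   3   0   0  18 178   0   0   0 163   6   0   0  65 167   0   0] d [(np.float64(-148.4381322299492), np.float64(0.135)), (np.float64(-58.43813222994919), np.float64(0.134)), (np.float64(31.56186777005081), np.float64(0.138)), (np.float64(121.56186777005081), np.float64(0.138))]
 knob [0.5485 0.1935 0.2697]
scene lug 119 [0.4861 0.0831 0.0144] ang -120.0 [-124.6 -115.7] 0.141
 hook phase mod90 31.66 hist [  0 284   2   0   0  78 140   0   0   0 255   4   0   0  33 217   0   0] d [(np.float64(-148.34050544674542), np.float64(0.136)), (np.float64(-58.340505446745425), np.float64(0.135)), (np.float64(31.65949455325457), np.float64(0.135)), (np.float64(121.65949455325458), np.float64(0.138))]
 knob [0.5475 0.1905 0.2687]
```

Emit:
drive_tool --steps '[{"grip": -1, "z": -0.2}, {"z": -0.2, "grip": -1}, {"grip": -1, "x": -0.18, "y": -0.07}, {"grip": -1, "x": -0.18, "y": -0.07}, {"grip": -1, "x": -0.18, "y": -0.07}]'

```text
validation failed for argument at $.st...
```

Emit:
drive_tool --steps '[{"grip": -1, "x": -0.18, "y": -0.07}, {"grip": -1, "x": -0.18, "y": -0.07}, {"grip": -1, "x": -0.18, "y": -0.07}, {"grip": -1, "x": -0.18, "y": -0.07}, {"grip": -1, "x": -0.18, "y": -0.07}]'

```text
validation failed for argument at $.st...
```

```bash
cat > d.py <<'E'
import sys
from h import *
from scipy.spatial.transform import Rotation as Ro
t=np.array([float(v) for v in sys.argv[1:4]]);s=telemetry.sense()
R=Ro.from_euler('xyz',s['ee_rot']).as_matrix()
print('t',s['time'],'pos',s['tool_pos'].round(4),'rpy',s['ee_rot'].round(3),'q',s['q'].round(2),'F',s['wrist_force'].round(1),'open',round(s['opening'],4))
print('tool delta units',(R.T@(t-s['tool_pos'])/.2).round(3))
if len(sys.argv)>4:
    dy=(float(sys.argv[4])-s['ee_rot'][2]+np.pi/2)%np.pi-np.pi/2
    print('az units (mod half turn)',round(-np.degrees(dy)/30,3))
E
python3 d.py .548 .192 .33
```

```text
t 0.1 pos [0.1967 0.5134 0.2388] rpy [-3.141 -0.     2.776] q [ 1.14  0.3   1.52 -0.    1.32 -0.07] F [ 0.1 -0.1  1. ] open 0.0852
tool delta units [-2.215 -0.873 -0.455]
```

Emit:
drive_tool --steps '[{"grip": -1, "x": 0, "y": 0, "z": -0.2, "ax": 0, "ay": 0, "az": 0}, {"grip": -1, "x": 0, "y": 0, "z": -0.2, "ax": 0, "ay": 0, "az": 0}, {"grip": -1, "x": -0.18, "y": -0.07, "z": 0, "ax": 0, "ay": 0, "az": 0}, {"grip": -1, "x": -0.18, "y": -0.07, "z": 0, "ax": 0, "ay": 0, "az": 0}, {"grip": -1, "x": -0.18, "y": -0.07, "z": 0, "ax": 0, "ay": 0, "az": 0}]'

```text
time: 0.52
tool_pos: [0.2831, 0.4348, 0.3194]
ee_rot: [3.141, 0.0, 2.777]
wrist_force: [0.1, -0.1, -1.1]
opening: 0.0849
gripper_force: 0.0
```

Emit:
drive_tool --steps '[{"grip": -1, "x": -0.18, "y": -0.07, "z": 0, "ax": 0, "ay": 0, "az": 0}, {"grip": -1, "x": -0.18, "y": -0.07, "z": 0, "ax": 0, "ay": 0, "az": 0}, {"grip": -1, "x": -0.18, "y": -0.07, "z": 0, "ax": 0, "ay": 0, "az": 0}, {"grip": -1, "x": -0.18, "y": -0.07, "z": 0, "ax": 0, "ay": 0, "az": 0}, {"grip": -1, "x": -0.18, "y": -0.07, "z": 0, "ax": 0, "ay": 0, "az": 0}]'

```text
time: 0.93
tool_pos: [0.4266, 0.3044, 0.3191]
ee_rot: [-3.141, -0.0, 2.776]
wrist_force: [0.1, 0.6, 0.5]
opening: 0.0855
gripper_force: 0.0
```

Emit:
drive_tool --steps '[{"grip": -1, "x": -0.18, "y": -0.07, "z": 0, "ax": 0, "ay": 0, "az": 0}, {"grip": -1, "x": -0.18, "y": -0.07, "z": 0, "ax": 0, "ay": 0, "az": 0}, {"grip": -1, "x": -0.18, "y": -0.07, "z": 0, "ax": 0, "ay": 0, "az": 0}, {"grip": -1, "x": 0, "y": 0, "z": 0, "ax": 0, "ay": 0, "az": 0}, {"grip": -1, "x": 0, "y": 0, "z": 0, "ax": 0, "ay": 0, "az": 0}]'

```text
time: 1.35
tool_pos: [0.5123, 0.2268, 0.3184]
ee_rot: [-3.141, -0.001, 2.773]
wrist_force: [0.2, 0.1, -0.2]
opening: 0.0854
gripper_force: 0.0
```

```bash
python3 d.py .548 .192 .241
```

```text
t 1.35 pos [0.5123 0.2268 0.3184] rpy [-3.141e+00 -1.000e-03  2.773e+00] q [ 0.35  0.28  1.37  0.    1.5  -0.85] F [ 0.2  0.1 -0.2] open 0.0854
tool delta units [-0.23  -0.098  0.387]
```

Emit:
drive_tool --steps '[{"grip": -1, "x": -0.12, "y": -0.05, "z": 0, "ax": 0, "ay": 0, "az": 0}, {"grip": -1, "x": -0.11, "y": -0.05, "z": 0, "ax": 0, "ay": 0, "az": 0}, {"grip": -1, "x": 0, "y": 0, "z": 0.13, "ax": 0, "ay": 0, "az": 0}, {"grip": -1, "x": 0, "y": 0, "z": 0.13, "ax": 0, "ay": 0, "az": 0}, {"grip": -1, "x": 0, "y": 0, "z": 0.12, "ax": 0, "ay": 0, "az": 0}]'

```text
time: 1.77
tool_pos: [0.5465, 0.1938, 0.242]
ee_rot: [3.142, -0.0, 2.777]
wrist_force: [0.6, 0.4, -0.5]
opening: 0.0853
gripper_force: 0.0
```

Emit:
drive_tool --steps '[{"grip": 1, "x": 0, "y": 0, "z": 0, "ax": 0, "ay": 0, "az": 0}, {"grip": 1, "x": 0, "y": 0, "z": 0, "ax": 0, "ay": 0, "az": 0}, {"grip": 1, "x": 0, "y": 0, "z": 0, "ax": 0, "ay": 0, "az": 0}, {"grip": 1, "x": 0, "y": 0, "z": 0, "ax": 0, "ay": 0, "az": 0}, {"grip": 1, "x": 0, "y": 0, "z": 0, "ax": 0, "ay": 0, "az": 0}]' --newtons 40

```text
time: 2.18
tool_pos: [0.5479, 0.1946, 0.2458]
ee_rot: [3.137, 0.003, 2.777]
wrist_force: [3.2, 9.3, 3.5]
opening: 0.039
gripper_force: 43.8
```

Emit:
drive_tool --steps '[{"grip": 1, "x": 0, "y": 0, "z": 0, "ax": 0, "ay": 0, "az": 0}, {"grip": 1, "x": 0, "y": 0, "z": 0, "ax": 0, "ay": 0, "az": 0}, {"grip": 1, "x": 0, "y": 0, "z": 0, "ax": 0, "ay": 0, "az": 0}, {"grip": 1, "x": 0, "y": 0, "z": 0, "ax": 0, "ay": 0, "az": 0}, {"grip": 1, "x": 0, "y": 0, "z": 0, "ax": 0, "ay": 0, "az": 0}]'

```text
time: 2.6
tool_pos: [0.5479, 0.1946, 0.2458]
ee_rot: [3.137, 0.003, 2.777]
wrist_force: [3.0, 9.9, 3.5]
opening: 0.0391
gripper_force: 43.8
```

```bash
python3 d.py .548 .192 .241
```

```text
t 2.6 pos [0.5479 0.1946 0.2458] rpy [3.137e+00 3.000e-03 2.777e+00] q [ 0.28  0.36  1.42  0.    1.35 -0.93] F [3.  9.9 3.5] open 0.0391
tool delta units [-0.005 -0.012  0.024]
```

Emit:
drive_tool --steps '[{"grip": 1, "x": 0, "y": 0, "z": 0, "ax": 0, "ay": 0, "az": 0.06}, {"grip": 1, "x": 0, "y": 0, "z": 0, "ax": 0, "ay": 0, "az": 0.15}, {"grip": 1, "x": 0, "y": 0, "z": 0, "ax": 0, "ay": 0, "az": 0.15}, {"grip": 1, "x": 0, "y": 0, "z": 0, "ax": 0, "ay": 0, "az": 0.15}, {"grip": 1, "x": 0, "y": 0, "z": 0, "ax": 0, "ay": 0, "az": 0.15}]' --newtons 60

```text
time: 3.02
tool_pos: [0.5482, 0.1951, 0.2459]
ee_rot: [3.135, 0.002, 2.428]
wrist_force: [7.9, 15.0, 3.1]
opening: 0.0388
gripper_force: 60.0
```

Emit:
drive_tool --steps '[{"grip": 1, "x": 0, "y": 0, "z": 0, "ax": 0, "ay": 0, "az": 0.15}, {"grip": 1, "x": 0, "y": 0, "z": 0, "ax": 0, "ay": 0, "az": 0.15}, {"grip": 1, "x": 0, "y": 0, "z": 0, "ax": 0, "ay": 0, "az": 0.15}, {"grip": 1, "x": 0, "y": 0, "z": 0, "ax": 0, "ay": 0, "az": 0.15}, {"grip": 1, "x": 0, "y": 0, "z": 0, "ax": 0, "ay": 0, "az": 0.15}]'

```text
time: 3.43
tool_pos: [0.5487, 0.1954, 0.2459]
ee_rot: [3.133, -0.001, 2.036]
wrist_force: [14.4, 18.3, 0.2]
opening: 0.0387
gripper_force: 60.1
```

Emit:
drive_tool --steps '[{"grip": 1, "x": 0, "y": 0, "z": 0, "ax": 0, "ay": 0, "az": 0.15}, {"grip": 1, "x": 0, "y": 0, "z": 0, "ax": 0, "ay": 0, "az": 0.15}, {"grip": 1, "x": 0, "y": 0, "z": 0, "ax": 0, "ay": 0, "az": 0.15}, {"grip": 1, "x": 0, "y": 0, "z": 0, "ax": 0, "ay": 0, "az": 0.15}, {"grip": 1, "x": 0, "y": 0, "z": 0, "ax": 0, "ay": 0, "az": 0.05}]'

```text
time: 3.85
tool_pos: [0.5492, 0.1956, 0.2459]
ee_rot: [3.133, -0.004, 1.694]
wrist_force: [19.7, 19.3, -1.7]
opening: 0.0383
gripper_force: 60.2
```

Emit:
drive_tool --steps '[{"grip": 1, "x": 0, "y": 0, "z": 0, "ax": 0, "ay": 0, "az": 0}, {"grip": 1, "x": 0, "y": 0, "z": 0, "ax": 0, "ay": 0, "az": 0}, {"grip": 1, "x": 0, "y": 0, "z": 0, "ax": 0, "ay": 0, "az": 0}, {"grip": 1, "x": 0, "y": 0, "z": 0, "ax": 0, "ay": 0, "az": 0}]'

```text
time: 4.18
tool_pos: [0.5492, 0.1956, 0.2459]
ee_rot: [3.132, -0.004, 1.698]
wrist_force: [19.5, 19.9, -0.7]
opening: 0.0386
gripper_force: 60.2
```

```bash
python3 d.py .548 .192 .241; python3 - <<'E'
from hooks import *
for n in('top','scene'):
    c=snap(n);analyse(c,n,(.548,.1925));cv2.imwrite(f'pics/{n}1.png',c['image'][:,:,::-1])
E
```

```text
t 4.1833 pos [0.5492 0.1956 0.2459] rpy [ 3.132 -0.004  1.698] q [0.28 0.36 1.42 0.   1.35 0.15] F [19.5 19.9 -0.7] open 0.0386
tool delta units [-0.017 -0.008  0.025]
top lug 79 [0.4867 0.0854 0.0149] ang -119.8 [-123.9 -115.8] 0.137
 hook phase mod90 -30.11 hist [  0   0 120  75   0   0   0 221   0   0   0   0   0   0   0   0   0   0] d [(np.float64(-210.11360599897245), None), (np.float64(-120.11360599897246), np.float64(0.133)), (np.float64(-30.11360599897246), np.float64(0.136)), (np.float64(59.88639400102754), None)]
 knob None
scene lug 100 [0.4865 0.0838 0.0145] ang -119.5 [-123.8 -115.3] 0.139
 hook phase mod90 -30.67 hist [  0   0 103  98   0   0   0 285   0   0   0 129  39   0   0   1 271   0] d [(np.float64(-210.665026323242), np.float64(0.138)), (np.float64(-120.66502632324197), np.float64(0.136)), (np.float64(-30.665026323241975), np.float64(0.135)), (np.float64(59.334973676758025), np.float64(0.133))]
 knob [0.5487 0.1899 0.2687]
```

View pics/scene1.png

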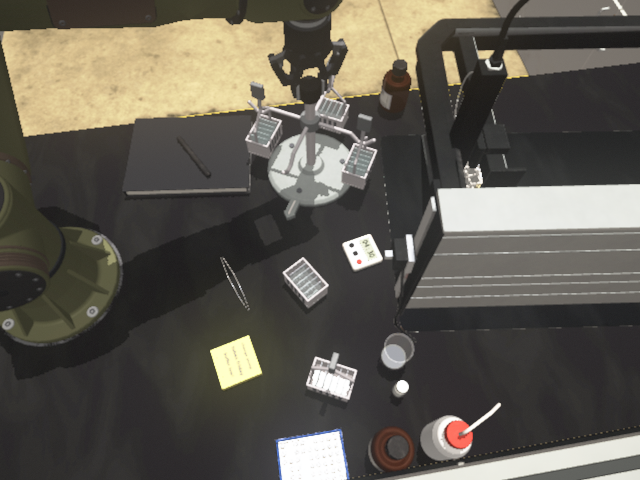

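Scene view: the empty hook now points at (285,205), right over the lug. Measured, the hook is at −120.4° and the lug at −119.7°. I'll release the knob and go for the basket.

Emit:
drive_tool --steps '[{"grip": -1, "x": 0, "y": 0, "z": 0, "ax": 0, "ay": 0, "az": 0}, {"grip": -1, "x": 0, "y": 0, "z": 0, "ax": 0, "ay": 0, "az": 0}, {"grip": -1, "x": 0, "y": 0, "z": 0, "ax": 0, "ay": 0, "az": 0}, {"grip": -1, "x": 0, "y": 0, "z": 0, "ax": 0, "ay": 0, "az": 0}, {"grip": -1, "x": 0, "y": 0, "z": 0, "ax": 0, "ay": 0, "az": 0}]'

```text
time: 4.7
tool_pos: [0.5473, 0.1929, 0.2437]
ee_rot: [3.141, 0.0, 1.697]
wrist_force: [-0.1, 0.3, -0.1]
opening: 0.0855
gripper_force: 0.0
```

Emit:
drive_tool --steps '[{"grip": -1, "x": 0, "y": 0, "z": -0.1, "ax": 0, "ay": 0, "az": 0}, {"grip": -1, "x": 0, "y": 0, "z": -0.15, "ax": 0, "ay": 0, "az": 0}, {"grip": -1, "x": 0, "y": 0, "z": -0.15, "ax": 0, "ay": 0, "az": 0}, {"grip": -1, "x": 0, "y": 0, "z": 0, "ax": 0, "ay": 0, "az": 0}]'

```text
time: 5.03
tool_pos: [0.5482, 0.1932, 0.3296]
ee_rot: [3.133, -0.001, 1.697]
wrist_force: [0.1, 1.0, -0.3]
opening: 0.0855
gripper_force: 0.0
```

```bash
python3 d.py .513 -.279 .30 1.091; python3 - <<'E'
from hooks import *
analyse(snap('scene'),'scene',(.548,.1925))
E
```

```text
t 5.0333 pos [0.5482 0.1932 0.3296] rpy [ 3.133e+00 -1.000e-03  1.697e+00] q [ 0.28  0.32  1.29 -0.    1.52  0.15] F [ 0.1  1.  -0.3] open 0.0855
tool delta units [-2.32  -0.473  0.141]
az units (mod half turn) 1.157
scene lug 101 [0.4868 0.0837 0.0147] ang -119.4 [-123.5 -115.1] 0.141
 hook phase mod90 -30.5 hist [  0   0  99 105   0   0   1 285   0   0   0 137  72   0   0   1 271   0] d [(np.float64(-210.50456658381367), np.float64(0.136)), (np.float64(-120.50456658381367), np.float64(0.135)), (np.float64(-30.504566583813673), np.float64(0.135)), (np.float64(59.49543341618633), np.float64(0.135))]
 knob [0.5476 0.1903 0.2686]
```

Emit:
drive_tool --steps '[{"grip": -1, "x": 0, "y": 0, "z": 0, "ax": 0, "ay": 0, "az": 0.23}, {"grip": -1, "x": 0, "y": 0, "z": 0, "ax": 0, "ay": 0, "az": 0.23}, {"grip": -1, "x": 0, "y": 0, "z": 0, "ax": 0, "ay": 0, "az": 0.23}, {"grip": -1, "x": 0, "y": 0, "z": 0, "ax": 0, "ay": 0, "az": 0.23}, {"grip": -1, "x": 0, "y": 0, "z": 0, "ax": 0, "ay": 0, "az": 0.23}]'

```text
time: 5.5
tool_pos: [0.5471, 0.1929, 0.3223]
ee_rot: [-3.141, 0.001, 1.089]
wrist_force: [-0.2, -0.2, -0.1]
opening: 0.0857
gripper_force: 0.0
```

```bash
python3 d.py .513 -.279 .30 1.091
```

```text
t 5.5 pos [0.5471 0.1929 0.3223] rpy [-3.141e+00  1.000e-03  1.089e+00] q [ 0.28  0.32  1.3  -0.    1.52  0.76] F [-0.2 -0.2 -0.1] open 0.0857
tool delta units [-2.17   0.943  0.113]
az units (mod half turn) -0.004
```

Emit:
drive_tool --steps '[{"grip": -1, "x": -0.167, "y": 0.0725, "z": 0, "ax": 0, "ay": 0, "az": 0}, {"grip": -1, "x": -0.167, "y": 0.0725, "z": 0, "ax": 0, "ay": 0, "az": 0}, {"grip": -1, "x": -0.167, "y": 0.0725, "z": 0, "ax": 0, "ay": 0, "az": 0}, {"grip": -1, "x": -0.167, "y": 0.0725, "z": 0, "ax": 0, "ay": 0, "az": 0}, {"grip": -1, "x": -0.167, "y": 0.0725, "z": 0, "ax": 0, "ay": 0, "az": 0}]'

```text
time: 5.92
tool_pos: [0.5345, 0.0098, 0.3224]
ee_rot: [-3.14, 0.001, 1.095]
wrist_force: [-0.1, 0.8, 0.2]
opening: 0.0854
gripper_force: 0.0
```

Emit:
drive_tool --steps '[{"grip": -1, "x": -0.167, "y": 0.0725, "z": 0, "ax": 0, "ay": 0, "az": 0}, {"grip": -1, "x": -0.167, "y": 0.0725, "z": 0, "ax": 0, "ay": 0, "az": 0}, {"grip": -1, "x": -0.167, "y": 0.0725, "z": 0, "ax": 0, "ay": 0, "az": 0}, {"grip": -1, "x": -0.167, "y": 0.0725, "z": 0, "ax": 0, "ay": 0, "az": 0}, {"grip": -1, "x": -0.167, "y": 0.0725, "z": 0, "ax": 0, "ay": 0, "az": 0}]'

```text
time: 6.33
tool_pos: [0.5224, -0.172, 0.3225]
ee_rot: [-3.14, 0.0, 1.095]
wrist_force: [0.7, 0.2, 0.1]
opening: 0.0853
gripper_force: 0.0
```

Emit:
drive_tool --steps '[{"grip": -1, "x": -0.167, "y": 0.0725, "z": 0, "ax": 0, "ay": 0, "az": 0}, {"grip": -1, "x": -0.167, "y": 0.0725, "z": 0, "ax": 0, "ay": 0, "az": 0}, {"grip": -1, "x": -0.12, "y": 0.05, "z": 0, "ax": 0, "ay": 0, "az": 0}, {"grip": -1, "x": 0, "y": 0, "z": 0, "ax": 0, "ay": 0, "az": 0}, {"grip": -1, "x": 0, "y": 0, "z": 0, "ax": 0, "ay": 0, "az": 0}]'

```text
time: 6.75
tool_pos: [0.5157, -0.2699, 0.322]
ee_rot: [-3.14, -0.0, 1.093]
wrist_force: [-0.4, 0.1, -0.4]
opening: 0.0855
gripper_force: 0.0
```

```bash
python3 d.py .513 -.279 .151 1.091; python3 - <<'E'
from h import *
c=snap('wrist');print(np.array(c['mount']).round(3));cv2.imwrite('pics/w.png',c['image'][:,:,::-1])
from scipy.spatial.transform import Rotation as Ro
s=c['s'];T=np.eye(4);T[:3,:3]=Ro.from_euler('xyz',s['ee_rot']).as_matrix();T[:3,3]=s['tool_pos']
M=T@np.array(c['mount']);c['R']=M[:3,:3].T;c['t']=-M[:3,:3].T@M[:3,3]
W=world(c);z=W[...,2];d=np.hypot(W[...,0]-.513,W[...,1]+.279)
for lo,hi in((.165,.19),(.135,.19),(.034,.05)):
    p=W[(z>lo)&(z<hi)&(d<.065)]
    print(len(p), p.mean(0).round(4) if len(p) else '', cv2.minAreaRect((p[:,:2]*1000).astype(np.float32)) if len(p) else '')
E
```

```text
t 6.75 pos [ 0.5157 -0.2699  0.322 ] rpy [-3.14  -0.     1.093] q [-0.55  0.33  1.29  0.    1.52 -0.07] F [-0.4  0.1 -0.4] open 0.0855
tool delta units [-0.047  0.01   0.855]
az units (mod half turn) 0.003
[[ 0.002 -0.948 -0.32   0.082]
 [ 1.     0.002 -0.     0.   ]
 [ 0.001 -0.32   0.948 -0.135]
 [ 0.     0.     0.     1.   ]]
432 [ 0.5151 -0.2783  0.1773] ((514.4868774414062, -279.6877136230469), (25.976764678955078, 9.76438045501709), 62.87223815917969)
507 [ 0.5158 -0.2769  0.174 ] ((514.485107421875, -279.6849060058594), (25.97280502319336, 9.861719131469727), 63.12643051147461)
1109 [ 0.5148 -0.2789  0.0439] ((514.0682983398438, -280.1297607421875), (53.14408493041992, 79.33830261230469), 62.95684051513672)
```

View pics/w.png

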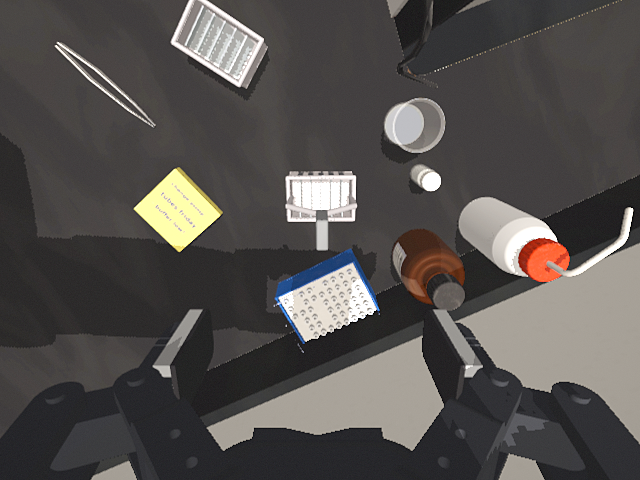

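Wrist view: the paddle is at (321,230), square between the open fingers. The refined centre is (0.514, −0.279) with basket x at 62.9°, so I descend.

Emit:
drive_tool --steps '[{"grip": -1, "x": -0.045, "y": 0.014, "z": 0.1, "ax": 0, "ay": 0, "az": -0.01}, {"grip": -1, "x": 0, "y": 0, "z": 0.19, "ax": 0, "ay": 0, "az": 0}, {"grip": -1, "x": 0, "y": 0, "z": 0.19, "ax": 0, "ay": 0, "az": 0}, {"grip": -1, "x": 0, "y": 0, "z": 0.19, "ax": 0, "ay": 0, "az": 0}, {"grip": -1, "x": 0, "y": 0, "z": 0.18, "ax": 0, "ay": 0, "az": 0}]'

```text
time: 7.22
tool_pos: [0.5145, -0.2765, 0.1514]
ee_rot: [-3.141, -0.0, 1.102]
wrist_force: [0.8, -0.5, -1.2]
opening: 0.0854
gripper_force: 0.0
```

Emit:
drive_tool --steps '[{"grip": 1, "x": 0, "y": 0, "z": 0, "ax": 0, "ay": 0, "az": 0}, {"grip": 1, "x": 0, "y": 0, "z": 0, "ax": 0, "ay": 0, "az": 0}, {"grip": 1, "x": 0, "y": 0, "z": 0, "ax": 0, "ay": 0, "az": 0}, {"grip": 1, "x": 0, "y": 0, "z": 0, "ax": 0, "ay": 0, "az": 0}, {"grip": 1, "x": 0, "y": 0, "z": 0, "ax": 0, "ay": 0, "az": 0}]' --newtons 40

```text
time: 7.63
tool_pos: [0.5154, -0.2784, 0.1556]
ee_rot: [3.138, 0.0, 1.101]
wrist_force: [-0.5, -0.0, -0.2]
opening: 0.0258
gripper_force: 0.0
```

Emit:
drive_tool --steps '[{"grip": 1, "x": 0, "y": 0, "z": 0, "ax": 0, "ay": 0, "az": 0}, {"grip": 1, "x": 0, "y": 0, "z": 0, "ax": 0, "ay": 0, "az": 0}, {"grip": 1, "x": 0, "y": 0, "z": 0, "ax": 0, "ay": 0, "az": 0}, {"grip": 1, "x": 0, "y": 0, "z": 0, "ax": 0, "ay": 0, "az": 0}]'

```text
time: 7.97
tool_pos: [0.5152, -0.2785, 0.1548]
ee_rot: [3.139, 0.0, 1.1]
wrist_force: [0.8, 0.6, 8.8]
opening: 0.0091
gripper_force: 40.8
```

```bash
python3 d.py .514 -.279 .151 1.091
```

```text
t 7.9667 pos [ 0.5152 -0.2785  0.1548] rpy [3.139 0.    1.1  ] q [-0.56  0.46  1.51  0.    1.17 -0.09] F [0.8 0.6 8.8] open 0.0091
tool delta units [-0.005 -0.004  0.019]
az units (mod half turn) 0.018
```

Emit:
drive_tool --steps '[{"grip": 1, "x": 0, "y": 0, "z": -0.05, "ax": 0, "ay": 0, "az": 0}, {"grip": 1, "x": 0, "y": 0, "z": -0.1, "ax": 0, "ay": 0, "az": 0}, {"grip": 1, "x": 0, "y": 0, "z": -0.15, "ax": 0, "ay": 0, "az": 0}, {"grip": 1, "x": 0, "y": 0, "z": -0.15, "ax": 0, "ay": 0, "az": 0}, {"grip": 1, "x": 0, "y": 0, "z": -0.05, "ax": 0, "ay": 0, "az": 0}]'

```text
time: 8.38
tool_pos: [0.5153, -0.2786, 0.2584]
ee_rot: [3.136, 0.001, 1.1]
wrist_force: [-0.2, -0.2, 0.3]
opening: 0.0094
gripper_force: 39.4
```

```bash
python3 d.py .4525 .029 .25 1.042;  python3 - <<'E'
from h import *
c=snap('scene');cv2.imwrite('pics/s2.png',c['image'][:,:,::-1])
E
```

```text
t 8.3833 pos [ 0.5153 -0.2786  0.2584] rpy [3.136e+00 1.000e-03 1.100e+00] q [-0.56  0.36  1.39 -0.    1.38 -0.09] F [-0.2 -0.2  0.3] open 0.0094
tool delta units [ 1.228 -0.977  0.035]
az units (mod half turn) 0.111
```

View pics/s2.png

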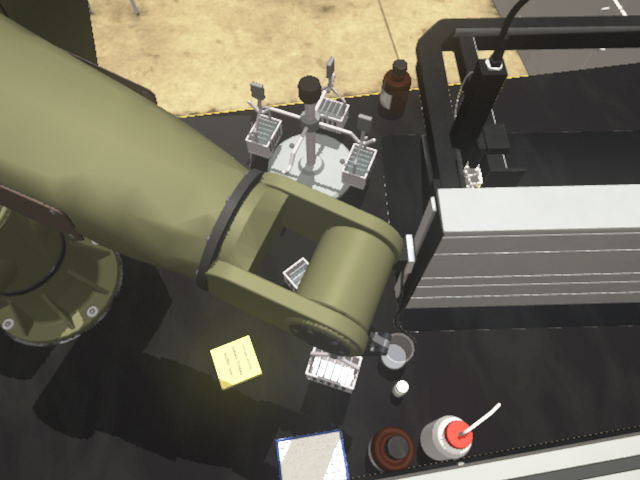

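Emit:
drive_tool --steps '[{"grip": 1, "x": 0.06, "y": -0.05, "z": 0, "ax": 0, "ay": 0, "az": 0.02}, {"grip": 1, "x": 0.1, "y": -0.08, "z": 0, "ax": 0, "ay": 0, "az": 0.02}, {"grip": 1, "x": 0.12, "y": -0.1, "z": 0, "ax": 0, "ay": 0, "az": 0.02}, {"grip": 1, "x": 0.12, "y": -0.1, "z": 0, "ax": 0, "ay": 0, "az": 0.02}, {"grip": 1, "x": 0.12, "y": -0.1, "z": 0, "ax": 0, "ay": 0, "az": 0.02}]'

```text
time: 8.85
tool_pos: [0.4872, -0.1445, 0.2518]
ee_rot: [-3.139, 0.0, 1.047]
wrist_force: [0.3, 0.6, -1.4]
opening: 0.0092
gripper_force: 39.4
```

Emit:
drive_tool --steps '[{"grip": 1, "x": 0.12, "y": -0.1, "z": 0, "ax": 0, "ay": 0, "az": 0}, {"grip": 1, "x": 0.12, "y": -0.1, "z": 0, "ax": 0, "ay": 0, "az": 0}, {"grip": 1, "x": 0.12, "y": -0.1, "z": 0, "ax": 0, "ay": 0, "az": 0}, {"grip": 1, "x": 0.12, "y": -0.1, "z": 0, "ax": 0, "ay": 0, "az": 0}, {"grip": 1, "x": 0.08, "y": -0.06, "z": 0, "ax": 0, "ay": 0, "az": 0}]'

```text
time: 9.27
tool_pos: [0.4633, -0.0006, 0.2521]
ee_rot: [-3.14, 0.0, 1.049]
wrist_force: [0.7, -0.6, -1.6]
opening: 0.0093
gripper_force: 39.4
```

Emit:
drive_tool --steps '[{"grip": 1, "x": 0, "y": 0, "z": 0, "ax": 0, "ay": 0, "az": 0}, {"grip": 1, "x": 0, "y": 0, "z": 0, "ax": 0, "ay": 0, "az": 0}, {"grip": 1, "x": 0, "y": 0, "z": 0, "ax": 0, "ay": 0, "az": 0}]'

```text
time: 9.52
tool_pos: [0.4643, -0.0032, 0.2525]
ee_rot: [-3.141, 0.001, 1.048]
wrist_force: [0.0, 0.1, -1.9]
opening: 0.0091
gripper_force: 39.4
```

```bash
python3 d.py .4525 .029 .245 1.042;  python3 - <<'E'
from h import *
from scipy.spatial.transform import Rotation as Ro
s=telemetry.sense()
for n in('scene','wrist'):
    c=snap(n)
    if n=='wrist':
        T=np.eye(4);T[:3,:3]=Ro.from_euler('xyz',s['ee_rot']).as_matrix();T[:3,3]=s['tool_pos']
        M=T@np.array(c['mount']);c['R']=M[:3,:3].T;c['t']=-M[:3,:3].T@M[:3,3]
    W=world(c);z=W[...,2];p0=s['tool_pos'];zb=p0[2]-.155
    d=np.hypot(W[...,0]-p0[0],W[...,1]-p0[1])
    p=W[(z>zb+.03)&(z<zb+.055)&(d<.06)]
    print(n,len(p),p.max(0).round(4) if len(p) else '',cv2.minAreaRect((p[:,:2]*1000).astype(np.float32)) if len(p)>4 else '')
    cv2.imwrite(f'pics/{n}3.png',c['image'][:,:,::-1])
    # empty hook points
    ax=np.array([.548,.1925]);dd=np.hypot(W[...,0]-ax[0],W[...,1]-ax[1]);a=np.degrees(np.arctan2(W[...,1]-ax[1],W[...,0]-ax[0]))
    h=W[(z>.13)&(z<.185)&(dd>.06)&(dd<.145)&(abs(a+120)<15)]
    if len(h): print(' hook',len(h),h.mean(0).round(4),'ang',np.median(np.degrees(np.arctan2(h[:,1]-ax[1],h[:,0]-ax[0]))).round(1),'far',h[np.argmax(np.hypot(*(h[:,:2]-ax).T))].round(4))
E
```

```text
t 9.5167 pos [ 0.4643 -0.0032  0.2525] rpy [-3.141e+00  1.000e-03  1.048e+00] q [-0.09  0.1   1.73 -0.    1.31  0.44] F [ 0.   0.1 -1.9] open 0.0091
tool delta units [ 0.11  -0.132  0.038]
az units (mod half turn) 0.011
scene 828 [0.5085 0.0326 0.1525] ((462.4497375488281, -4.093341827392578), (55.541866302490234, 79.57320404052734), 60.677249908447266)
 hook 40 [0.5039 0.116  0.161 ] ang -119.8 far [0.4917 0.095  0.1528]
wrist 3287 [0.5101 0.0374 0.1524] ((463.44818115234375, -4.284526824951172), (53.335723876953125, 79.32510375976562), 60.201107025146484)
 hook 1761 [0.4969 0.1048 0.1631] ang -120.2 far [0.4787 0.0773 0.1686]
```

View pics/wrist3.png

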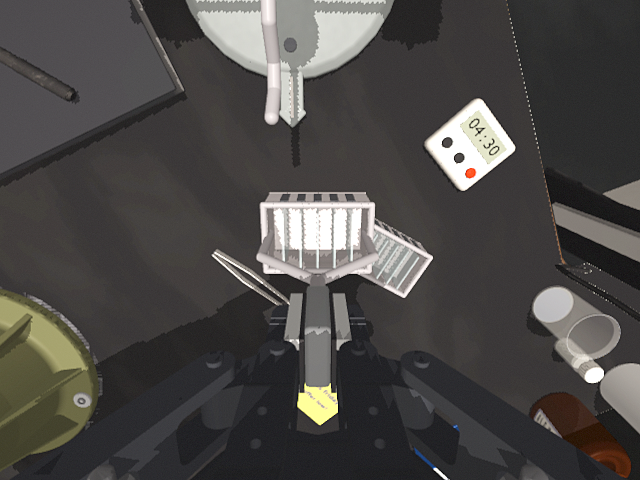

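Wrist view: the empty hook's tip is at (272,120), beyond the held basket at (318,235), and the lug is just beside it. First I line up with the hook line at 190 mm radius.

Emit:
drive_tool --steps '[{"grip": 1, "x": 0.06, "y": -0.07, "z": 0.02, "ax": 0, "ay": 0, "az": 0.02}, {"grip": 1, "x": 0.055, "y": -0.065, "z": 0.02, "ax": 0, "ay": 0, "az": 0}, {"grip": 1, "x": 0, "y": 0, "z": 0, "ax": 0, "ay": 0, "az": 0}, {"grip": 1, "x": 0, "y": 0, "z": 0, "ax": 0, "ay": 0, "az": 0}]'

```text
time: 9.95
tool_pos: [0.4527, 0.0303, 0.2451]
ee_rot: [-3.141, 0.0, 1.038]
wrist_force: [0.4, 1.2, -1.8]
opening: 0.0094
gripper_force: 39.5
```

```bash
python3 d.py .4534 .0293 .243 1.042; python3 d.py .4937 .0984 .2028; cat > rel.py <<'E'
from h import *
from scipy.spatial.transform import Rotation as Ro
# lateral offset of basket from hook line, both seen by the wrist camera
s=telemetry.sense();c=snap('wrist')
T=np.eye(4);T[:3,:3]=Ro.from_euler('xyz',s['ee_rot']).as_matrix();T[:3,3]=s['tool_pos']
M=T@np.array(c['mount']);c['R']=M[:3,:3].T;c['t']=-M[:3,:3].T@M[:3,3]
W=world(c);L=(W-s['tool_pos'])@T[:3,:3] # tool coords
z=W[...,2];zb=s['tool_pos'][2]-.155
b=L[(z>zb+.034)&(z<zb+.048)&(np.hypot(L[...,0],L[...,1])<.06)]
print('basket tool-xy mm',cv2.minAreaRect((b[:,:2]*1000).astype(np.float32)))
ax=np.array([.548,.1925]);dd=np.hypot(W[...,0]-ax[0],W[...,1]-ax[1]);a=np.degrees(np.arctan2(W[...,1]-ax[1],W[...,0]-ax[0]))
m=(z>.14)&(z<.178)&(dd>.05)&(dd<.145)&(abs(a+120)<12);h=L[m]*1000
print('hook n',m.sum(),'x range',np.percentile(h[:,0],[1,99]).round(1),'y near/far',[np.median(h[abs(h[:,0]-q)<6][:,1]).round(1) for q in np.percentile(h[:,0],[10,50,90])])
cv2.imwrite('pics/rel.png',c['image'][:,:,::-1])
E
python3 rel.py
```

```text
t 9.95 pos [0.4527 0.0303 0.2451] rpy [-3.141  0.     1.038] q [-0.01  0.08  1.77 -0.    1.29  0.52] F [ 0.4  1.2 -1.8] open 0.0094
tool delta units [-0.003  0.006  0.01 ]
az units (mod half turn) -0.008
t 9.95 pos [0.4527 0.0303 0.2451] rpy [-3.141  0.     1.038] q [-0.01  0.08  1.77 -0.    1.29  0.52] F [ 0.4  1.2 -1.8] open 0.0094
tool delta units [0.397 0.004 0.211]
basket tool-xy mm ((-1.2412395477294922, -0.19588851928710938), (53.58300018310547, 79.34068298339844), 0.016637152060866356)
hook n 2386 x range [ 55.3 135. ] y near/far [np.float64(0.2), np.float64(0.1), np.float64(0.0)]
```

Lateral offset is under 1 mm and the hook tip sits where expected. I slide in by 0.40, then lower.

Emit:
drive_tool --steps '[{"grip": 1, "x": 0.06, "y": 0, "z": 0, "ax": 0, "ay": 0, "az": 0}, {"grip": 1, "x": 0.1, "y": 0, "z": 0, "ax": 0, "ay": 0, "az": 0}, {"grip": 1, "x": 0.1, "y": 0, "z": 0, "ax": 0, "ay": 0, "az": 0}, {"grip": 1, "x": 0.1, "y": 0, "z": 0, "ax": 0, "ay": 0, "az": 0}, {"grip": 1, "x": 0.04, "y": 0, "z": 0, "ax": 0, "ay": 0, "az": 0}]'

```text
time: 10.42
tool_pos: [0.4947, 0.1009, 0.2451]
ee_rot: [3.142, -0.0, 1.038]
wrist_force: [-0.5, -0.2, -0.2]
opening: 0.009
gripper_force: 39.5
```

Emit:
drive_tool --steps '[{"grip": 1, "x": 0, "y": 0, "z": 0, "ax": 0, "ay": 0, "az": 0}, {"grip": 1, "x": 0, "y": 0, "z": 0, "ax": 0, "ay": 0, "az": 0}]'

```text
time: 10.58
tool_pos: [0.4934, 0.0992, 0.245]
ee_rot: [-3.141, 0.001, 1.038]
wrist_force: [0.1, 0.1, -1.4]
opening: 0.0091
gripper_force: 39.5
```

```bash
python3 d.py .4937 .0984 .2028 1.042; python3 - <<'E'
from hooks import *
c=snap('scene');analyse(c,'scene',(.548,.1925));cv2.imwrite('pics/s4.png',cv2.resize(c['image'][60:260,200:420,::-1],None,fx=2.7,fy=2.7))
E
```

```text
t 10.5833 pos [0.4934 0.0992 0.245 ] rpy [-3.141e+00  1.000e-03  1.038e+00] q [ 0.13  0.19  1.64 -0.    1.31  0.66] F [ 0.1  0.1 -1.4] open 0.0091
tool delta units [-0.003  0.003  0.211]
az units (mod half turn) -0.008
scene lug 102 [0.4867 0.0839 0.0145] ang -119.4 [-123.9 -115.2] 0.141
 hook phase mod90 -30.47 hist [  0   0 132 148   0   0   0 282   0   0   0 124  70   0   0   0  14   0] d [(np.float64(-210.46917651847207), np.float64(0.113)), (np.float64(-120.46917651847205), np.float64(0.136)), (np.float64(-30.469176518472054), np.float64(0.135)), (np.float64(59.530823481527946), np.float64(0.136))]
 knob [0.5526 0.1897 0.2687]
```

View pics/s4.png

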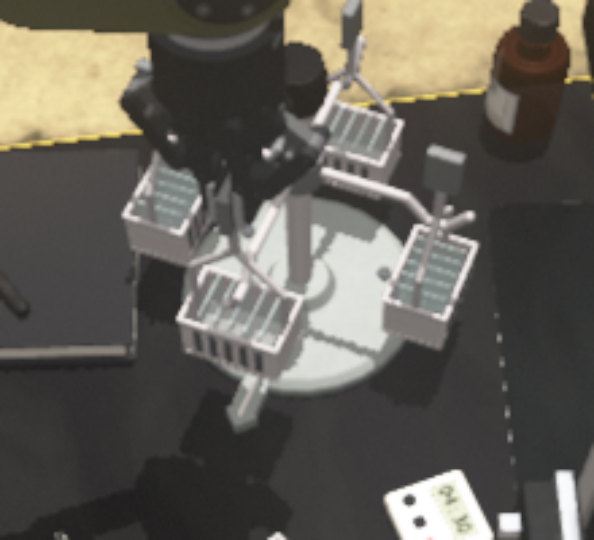

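The crop shows the hook passing under the ridge, with its tip at about (240,290) in front of the hanger, and the basket upright over the lug. Lowering.

Emit:
drive_tool --steps '[{"grip": 1, "x": 0, "y": 0, "z": 0.05, "ax": 0, "ay": 0, "az": 0}, {"grip": 1, "x": 0, "y": 0, "z": 0.05, "ax": 0, "ay": 0, "az": 0}, {"grip": 1, "x": 0, "y": 0, "z": 0.04, "ax": 0, "ay": 0, "az": 0}, {"grip": 1, "x": 0, "y": 0, "z": 0.03, "ax": 0, "ay": 0, "az": 0}, {"grip": 1, "x": 0, "y": 0, "z": 0.02, "ax": 0, "ay": 0, "az": 0}]'

```text
time: 11.05
tool_pos: [0.4931, 0.0993, 0.2061]
ee_rot: [-3.141, 0.001, 1.037]
wrist_force: [-0.2, -0.5, -1.8]
opening: 0.0093
gripper_force: 39.4
```

Emit:
drive_tool --steps '[{"grip": 1, "x": 0, "y": 0, "z": 0.015, "ax": 0, "ay": 0, "az": 0}, {"grip": 1, "x": 0, "y": 0, "z": 0, "ax": 0, "ay": 0, "az": 0}, {"grip": 1, "x": 0, "y": 0, "z": 0, "ax": 0, "ay": 0, "az": 0}]'

```text
time: 11.3
tool_pos: [0.4935, 0.0995, 0.2044]
ee_rot: [3.142, -0.0, 1.037]
wrist_force: [-0.5, -0.4, -1.9]
opening: 0.0093
gripper_force: 39.5
```

```bash
python3 d.py .4937 .0984 .2028 1.042
```

```text
t 11.3 pos [0.4935 0.0995 0.2044] rpy [ 3.142 -0.     1.037] q [0.13 0.23 1.69 0.   1.22 0.66] F [-0.5 -0.4 -1.9] open 0.0093
tool delta units [-0.004  0.004  0.008]
az units (mod half turn) -0.009
```

Not touching yet (force unchanged); I lower in 1 mm steps until the weight is off.

Emit:
drive_tool --steps '[{"grip": 1, "x": 0, "y": 0, "z": 0.005, "ax": 0, "ay": 0, "az": 0}, {"grip": 1, "x": 0, "y": 0, "z": 0.005, "ax": 0, "ay": 0, "az": 0}, {"grip": 1, "x": 0, "y": 0, "z": 0, "ax": 0, "ay": 0, "az": 0}]'

```text
time: 11.55
tool_pos: [0.4936, 0.0995, 0.2025]
ee_rot: [3.141, -0.0, 1.038]
wrist_force: [1.0, 0.6, -0.1]
opening: 0.0096
gripper_force: 39.7
```

Emit:
drive_tool --steps '[{"grip": 1, "x": 0, "y": 0, "z": 0.005, "ax": 0, "ay": 0, "az": 0}, {"grip": 1, "x": 0, "y": 0, "z": 0, "ax": 0, "ay": 0, "az": 0}]'

```text
time: 11.72
tool_pos: [0.4938, 0.0995, 0.202]
ee_rot: [3.14, -0.001, 1.037]
wrist_force: [1.0, -0.2, 4.9]
opening: 0.0094
gripper_force: 40.4
```

Emit:
drive_tool --steps '[{"grip": 0.75, "x": 0, "y": 0, "z": 0, "ax": 0, "ay": 0, "az": 0}, {"grip": 0.65, "x": 0, "y": 0, "z": 0, "ax": 0, "ay": 0, "az": 0}, {"grip": 0.5, "x": 0, "y": 0, "z": 0, "ax": 0, "ay": 0, "az": 0}, {"grip": 0.2, "x": 0, "y": 0, "z": 0, "ax": 0, "ay": 0, "az": 0}, {"grip": -0.2, "x": 0, "y": 0, "z": 0, "ax": 0, "ay": 0, "az": 0}]' --newtons 20

```text
time: 12.13
tool_pos: [0.4934, 0.0995, 0.2012]
ee_rot: [-3.141, 0.0, 1.037]
wrist_force: [0.4, 0.4, -0.2]
opening: 0.0446
gripper_force: 0.0
```

Emit:
drive_tool --steps '[{"grip": -0.3, "x": 0, "y": 0, "z": 0, "ax": 0, "ay": 0, "az": 0}, {"grip": -0.3, "x": 0, "y": 0, "z": 0, "ax": 0, "ay": 0, "az": 0}, {"grip": -0.3, "x": 0, "y": 0, "z": -0.05, "ax": 0, "ay": 0, "az": 0}, {"grip": -0.3, "x": 0, "y": 0, "z": -0.1, "ax": 0, "ay": 0, "az": 0}, {"grip": -0.3, "x": 0, "y": 0, "z": -0.15, "ax": 0, "ay": 0, "az": 0}]'

```text
time: 12.55
tool_pos: [0.4926, 0.0994, 0.2609]
ee_rot: [-3.139, 0.002, 1.037]
wrist_force: [-0.7, -0.3, -0.9]
opening: 0.0557
gripper_force: 0.0
```

Emit:
drive_tool --steps '[{"grip": -0.3, "x": 0, "y": 0, "z": -0.15, "ax": 0, "ay": 0, "az": 0}, {"grip": -0.3, "x": -0.15, "y": 0, "z": 0, "ax": 0, "ay": 0, "az": 0}, {"grip": -0.3, "x": -0.15, "y": 0, "z": 0, "ax": 0, "ay": 0, "az": 0}, {"grip": -0.3, "x": -0.15, "y": 0, "z": 0, "ax": 0, "ay": 0, "az": 0}, {"grip": -0.3, "x": 0, "y": 0, "z": 0, "ax": 0, "ay": 0, "az": 0}]'

```text
time: 12.97
tool_pos: [0.446, 0.0194, 0.2924]
ee_rot: [3.14, 0.0, 1.035]
wrist_force: [-0.0, 1.5, 0.6]
opening: 0.0557
gripper_force: 0.0
```

Emit:
drive_tool --steps '[{"grip": -0.3, "x": 0, "y": 0, "z": 0, "ax": 0, "ay": 0, "az": 0}, {"grip": -0.3, "x": 0, "y": 0, "z": 0, "ax": 0, "ay": 0, "az": 0}, {"grip": -0.3, "x": 0, "y": 0, "z": 0, "ax": 0, "ay": 0, "az": 0}, {"grip": -0.3, "x": 0, "y": 0, "z": 0, "ax": 0, "ay": 0, "az": 0}, {"grip": -0.3, "x": 0, "y": 0, "z": 0, "ax": 0, "ay": 0, "az": 0}]'

```text
time: 13.38
tool_pos: [0.4479, 0.0225, 0.2912]
ee_rot: [-3.141, 0.0, 1.038]
wrist_force: [-0.1, 0.3, -0.4]
opening: 0.0552
gripper_force: 0.0
```

```bash
python3 d.py .4937 .0984 .2028 1.042; python3 - <<'E'
from hooks import *
c=snap('scene');analyse(c,'scene',(.548,.1925));cv2.imwrite('pics/s5.png',cv2.resize(c['image'][60:260,200:420,::-1],None,fx=2.7,fy=2.7))
for k in range(2):
    c=snap('scene');W=world(c);z=W[...,2];d=np.hypot(W[...,0]-.4927,W[...,1]-.0974)
    for lo,hi in((.075,.1),(.2,.235)):
        p=W[(z>lo)&(z<hi)&(d<.06)]
        print(len(p),p.max(0).round(4),cv2.minAreaRect((p[:,:2]*1000).astype(np.float32)))
E
```

```text
t 13.3833 pos [0.4479 0.0225 0.2912] rpy [-3.141  0.     1.038] q [-0.03  0.03  1.71  0.    1.4   0.5 ] F [-0.1  0.3 -0.4] open 0.0552
tool delta units [0.443 0.005 0.442]
az units (mod half turn) -0.007
scene lug 79 [0.4853 0.0814 0.0144] ang -119.4 [-123.4 -115.3] 0.141
 hook phase mod90 -30.53 hist [  0   0  52 122   0   0   4 284   0   0   0 144  68   0   0   0  73   0] d [(np.float64(-210.52761193800043), np.float64(0.067)), (np.float64(-120.52761193800043), np.float64(0.136)), (np.float64(-30.527611938000437), np.float64(0.135)), (np.float64(59.47238806199957), np.float64(0.137))]
 knob [0.5475 0.1905 0.2687]
754 [0.538  0.1359 0.0994] ((491.57427978515625, 97.61439514160156), (54.53860092163086, 80.13912963867188), 59.98244857788086)
1 [0.4913 0.1032 0.2245] ((491.3069152832031, 103.23892974853516), (0.0, 0.0), 0.0)
766 [0.5382 0.1365 0.0999] ((491.4002380371094, 97.63677978515625), (54.48237228393555, 80.25541687011719), 59.57114791870117)
1 [0.4912 0.1016 0.2265] ((491.2258605957031, 101.5992202758789), (0.0, 0.0), 0.0)
```

View pics/s5.png

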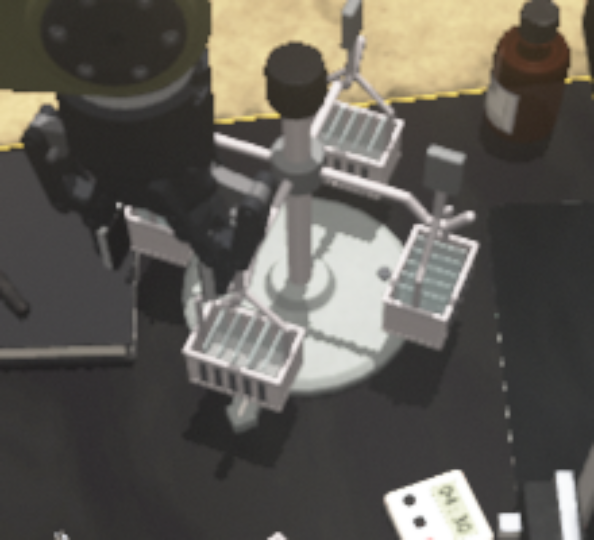

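The crop shows the basket hanging upright at (245,350) over the lug, centred within about 2 mm of the saddle, with the gripper clear. I let it settle, then hand in.

Emit:
drive_tool --steps '[{"grip": -0.3, "x": -0.1, "y": 0, "z": -0.1, "ax": 0, "ay": 0, "az": 0}, {"grip": -0.3, "x": 0, "y": 0, "z": 0, "ax": 0, "ay": 0, "az": 0}, {"grip": -0.3, "x": 0, "y": 0, "z": 0, "ax": 0, "ay": 0, "az": 0}, {"grip": -0.3, "x": 0, "y": 0, "z": 0, "ax": 0, "ay": 0, "az": 0}, {"grip": -0.3, "x": 0, "y": 0, "z": 0, "ax": 0, "ay": 0, "az": 0}]'

```text
time: 13.95
tool_pos: [0.4375, 0.0051, 0.3107]
ee_rot: [-3.141, 0.0, 1.038]
wrist_force: [-0.2, 0.5, 0.2]
opening: 0.0553
gripper_force: 0.0
```

Emit:
drive_tool --steps '[{"grip": -0.3, "x": 0, "y": 0, "z": 0, "ax": 0, "ay": 0, "az": 0}, {"grip": -0.3, "x": 0, "y": 0, "z": 0, "ax": 0, "ay": 0, "az": 0}, {"grip": -0.3, "x": 0, "y": 0, "z": 0, "ax": 0, "ay": 0, "az": 0}, {"grip": -0.3, "x": 0, "y": 0, "z": 0, "ax": 0, "ay": 0, "az": 0}, {"grip": -0.3, "x": 0, "y": 0, "z": 0, "ax": 0, "ay": 0, "az": 0}]'

```text
time: 14.37
tool_pos: [0.4375, 0.0048, 0.3112]
ee_rot: [-3.141, 0.0, 1.038]
wrist_force: [0.9, 1.4, -0.2]
opening: 0.0554
gripper_force: 0.0
```

Emit:
drive_tool --steps '[{"grip": -0.3, "x": 0, "y": 0, "z": 0, "ax": 0, "ay": 0, "az": 0}, {"grip": -0.3, "x": 0, "y": 0, "z": 0, "ax": 0, "ay": 0, "az": 0}, {"grip": -0.3, "x": 0, "y": 0, "z": 0, "ax": 0, "ay": 0, "az": 0}, {"grip": -0.3, "x": 0, "y": 0, "z": 0, "ax": 0, "ay": 0, "az": 0}, {"grip": -0.3, "x": 0, "y": 0, "z": 0, "ax": 0, "ay": 0, "az": 0}]'

```text
time: 14.78
tool_pos: [0.4375, 0.0048, 0.3113]
ee_rot: [3.142, -0.0, 1.037]
wrist_force: [-0.3, 0.1, -0.4]
opening: 0.0558
gripper_force: 0.0
```

```bash
python3 -c "
from cell import arm
print(arm.job_done())"
```

```text
the job is handed in; nothing more can be done
None
```

The job is handed in at about 15 s: the empty hook is within about 1° of the pointer, and the basket hangs from it upright and released, about 2 mm off the saddle centre by camera; no verdict came back.

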